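# Turn a printing plate face up against the coved bench stop

### The job

The metal printing plate lies face down on the mat. Turn it over so that its etched face looks up, ready for inking: push it with the fingertips against the curved steel stop until it rides up and leans there on edge, then reach behind its upper edge and tip it back towards the robot so that it lands flat on the mat. Only push it gently: do not grip it or lift it, and leave the things round the mat where they are.

Things in the scene. Friction and masses are not known exactly. Their poses are not given: they have to be found in the camera images.
- plate: metal relief printing plate, 100 (its x) x 130 (its y) x 8 mm, about 0.17 kg; one side plain (the back), the other the etched face with a raised rosette and border. Origin: centre of the etched face; z points from the face out through the back: up at the start, when it lies face down on the mat, down once it lies face up. Its long sides start up to 0.3 rad out of line with the stop.
- stop: fixed coved stop of smooth bent sheet steel, 260 mm long, on the far edge of a black rubber mat. Origin: at bench height under the middle of the toe line, where mat and curve meet; x points across the stop away from the robot, y along it, z up. The mat's top is 2 mm above the bench; it runs 220 mm from the toe towards the robot, 170 mm to either side. The steel's foot ends 86 mm behind the toe.
- stop_edge (a point): middle of the stop's rounded upper edge, 41 mm behind the toe, 54 mm above the bench (highest metal 56 mm). The steel rises from level at the toe through a 25 mm radius, then straight at 67 degrees. Pushed low on its near long side, the plate rides up it; with its lower edge at the toe it leans about 55 degrees from level, stays when let go, and stands some 33 mm higher than this edge.
- edge_a (a point): middle of the plate's long side at its -x end, at half thickness (the nearer one to the robot at the start)
- edge_b (a point): middle of the plate's long side at its +x end, at half thickness (the farther one at the start, the upper one while the plate leans on the stop)
- loupe: bystander: black magnifier, 37 mm wide, 35 mm high, beside the left (+y) end of the stop; origin under its centre
- brayer: bystander: ink roller with a wooden handle, 121 x 168 x 37 mm, lying left (+y) of the mat; origin under its centre
- squeeze_bottle: bystander: red squeeze bottle, 65 mm wide, 236 mm high, beside the right (-y) end of the stop; origin under its centre
- wash_brush: bystander: flat wide brush, 58 x 215 x 14 mm, lying right (-y) of the mat; origin under its centre

How it is judged (in metres and radians):
On the way:
1. the plate has ridden up the stop and leans on it, standing on its lower long edge (angle between plate's own z axis and vertical between 0.7 and 1.5 rad and contact force between plate and stop above 0.1 N and angle between the y axis of plate and the y axis of stop, either way round below 0.35 rad), for 0.2 s.
At the end, for the whole second after the job is handed in: The plate lies at rest on the mat in front of the stop with its etched face up, level within 4 degrees, its centre 30 to 160 mm in front of the toe line and within 100 mm of the stop's middle (angle between plate's own z axis and vertical above 3.07 rad and linear speed of plate below 0.01 m/s and x of plate in the frame of stop between -0.16 and -0.03 m and y of plate in the frame of stop between -0.1 and 0.1 m and height (world z) of plate below 0.015 m); the robot touches nothing.
It fails at once if the plate is lifted: both its long edges more than 40 mm above the bench (height (world z) of each of edge_a, edge_b above 0.04 m).
It fails at once if the plate is pinched or pressed with more than 35 N (contact force between the fingers and plate above 35 N).
It fails at once if a thing standing round the mat is moved more than 20 mm (distance of any of loupe, brayer, squeeze_bottle, wash_brush from where it was at the start of the episode above 0.02 m).
It also fails if it takes over 51 s, if anything falls off the work surface, if the arm or the gripper's body presses on something with over 40 N, if the wrist force passes 120 N, or if a joint passes its speed limit or range.

### The arm

A 6-joint arm with a two-finger parallel gripper is mounted at the origin on a cart in front of the work surface, level with it; the furniture and walls round the work are solid. World frame = base frame: x ahead of the robot, y to its left, z up, the work surface at z = 0. Lengths are in mm, angles in rad, forces in N, time in s.
With the tool pointing down it reaches from about 250 to 775 mm from the base axis. Payload 8.9 kg.
Tool frame: the origin (TCP) lies at the very end of the fingers, on their centre line; the grasp point (between the pads) lies ctrl.hold_point_z behind it (ctrl.hold_point_z is the distance from the TCP to the grasp point, in mm); z points along the fingers, y is the direction in which the jaws open and shut (so a half turn about z gives the same grasp; the last joint's range is limited). The gripper opens to 85 mm and grips with 20 to 120 N. Pads are 22 mm wide; open, the fingers measure 114 mm over their backs; the gripper's body (76 mm by 85 mm) begins 54 mm behind the grasp point. The pads swing forward as they close: fully open they stand 13 mm farther back than shut.
Start: joints at [1.188, 0.291, -0.153, 1.127, 0, 1.431], TCP at [126.725, 509.475, 231.305] pointing down, gripper open.
Joint ranges: [-2.52, 2.52], [-0.91, 1.74], [-1.3, 1.37], [-1.96, 2.02], [-1.52, 1.47], [-3.14, 3.14]. Speed limits (rad/s): [2.22, 2.22, 2.79, 3.14, 3.14, 3.14].

### API

Orientations are given as a unit quaternion [x, y, z, w].
In Python, from cell import telemetry, viewer, job, finder, ctrl gives the robot as it stands. The module is installed in compiled form; this text tells all that it offers.
- The arm moves only by the shell command python3 -m crank 'ROWS' [FORCE]. ROWS is text: rows parted by semicolons, each of 7 numbers parted by spaces: the shift along the tool's x, y, z in m, then the turn, a rotation vector about the tool's x, y, z in degrees, then the finger opening in m, from 0 to 0.0854. A call has exactly 5 rows; each row shifts and turns the commanded pose from where the row before left it, along the tool's axes as they then stand; what a row does not reach is not made up. A row lasts 1/10 s, in which the tool goes at most 50 mm and 8.59 degrees, less where a joint would pass 70% of its speed; a pose out of reach is approached as far as the arm can. A call with a gripper value outside its range is refused whole. The fingers move at their own pace and stop on an object; FORCE is the grip in N (left out, the last holds). Time passes only in rows, so rows that do not move let the fingers close, or fill a call up. It gives the time, the measured TCP pose, the force and the opening at its end, in the units of the state.
- telemetry.get_state(): the state, without advancing time (a new reading comes with each control period).
- viewer.capture(name): name is "side" or "top"; returns a dict with "img" (400x640x3 uint8, red, green, blue), "mtx" (3x3 intrinsics, pixels), "R" (3x3) and "t" (3): a world point X has camera coordinates R X + t. Camera axes: x right, y down, z forward; pixel columns grow to the right and rows downward; lengths in mm; the calibration is good to about 2 mm. A picture is of the moment at which its call begins. There is no depth.
- job.finish_job(): hands the job in, once; it reports no verdict.
Trained networks look in the newest picture that a camera, given by its name, has taken for a name from the list of things; names that differ only in an ending like _2 or _b are one class to them, and where a whole thing is asked for, a point or a joint stands for the part that bears it (a point fixed in the world has none). Each returns a list of dicts, best first, with "p" (0 to 1); they miss things now and then, are a little off and sometimes report something else, mostly with a low value. They report only what shows in the picture. A call takes as long as a camera call.
- finder.regions_of(camera, target): "pixels" (400x640 bool, what is visible of it) and "uv" ([column, row] in pixels, amid what is visible of it).
The state is a dict: "time": time; "joint_positions": joint angles; "joint_vel": joint speeds; "joint_efforts": joint torques, N m; "eef_pos": TCP position; "tcp_rot": TCP orientation; "ft_force": force on the tool from outside, world axes, zero at the start; "torque": the same for the moment, N m; "width": opening from 0.0 (shut) to 1.0 (fully open).
Only numpy, scipy, OpenCV 4.12 (cv2) and the standard library are available. Lean on these libraries where they do the work, as an engineer would, in place of code of your own. Each camera call takes 0.05 s, during which the arm holds its last target. There are 200 camera calls.

## Working session

There is one attempt and no reset: what is moved stays moved. The work goes in short steps, Python scripts to look and compute and a shell command to move; the robot and the scene stay as the last step left them, time stands still between calls to the robot, and variables do not carry over. Pictures are saved under pics/ and viewed, about 8 in all and at most 12, crops included, and the job is handed in when it is done.

```bash
mkdir -p pics
cat > h.py <<'E'
import numpy as np, cv2
from cell import telemetry, viewer, job, finder, ctrl
from scipy.spatial.transform import Rotation as Ro
def snap(cam,name=None):
    c=viewer.capture(cam); c={k:np.array(v) if k!='name' else v for k,v in c.items()}
    if name: cv2.imwrite(f'pics/{name}.png',c['img'][...,::-1])
    return c
def ray(c,uv,z):
    d=np.linalg.inv(c['mtx'])@np.array([uv[0],uv[1],1.]); d=c['R'].T@d; o=-c['R'].T@c['t']
    return o+d*(z-o[2])/d[2]
def proj(c,X):
    p=c['mtx']@(c['R']@np.array(X,float)+c['t']); return p[:2]/p[2]
def st():
    s=telemetry.get_state(); print(round(s['time'],2),np.round(s['eef_pos'],1),np.round(s['tcp_rot'],3),np.round(s['ft_force'],1),s['width']); return s
E
python3 - <<'E'
from h import *
s=st(); print(Ro.from_quat(s['tcp_rot']).as_matrix().round(3), ctrl.hold_point_z)
T=snap('top','t0');S=snap('side','s0')
cv2.imwrite('pics/both0.png',cv2.resize(np.vstack([T['img'],S['img']])[...,::-1],(480,600)))
for n,c in(('top',T),('side',S)):
    print(n,'cam',(-c['R'].T@c['t']).round(0))
    for t,z in(('plate',10),('stop',30),('loupe',15),('brayer',15),('squeeze_bottle',100),('wash_brush',7)):
        for r in finder.regions_of(n,t)[:2]:
            m=r['pixels'].astype(np.uint8)
            q=cv2.minAreaRect(np.argwhere(m)[:,::-1].astype(np.float32))
            print(t,round(r['p'],2),np.round(r['uv']),ray(c,r['uv'],z).round(0),[ray(c,p,z)[:2].round(0).tolist() for p in cv2.boxPoints(q)])
E
```

```text
0.0 [126.5 509.1 230.7] [ 0.122  0.993 -0.001 -0.   ] [ 0.5  0.1 -0.2] 0.9984241037680247
[[-0.97   0.241 -0.001]
 [ 0.241  0.97  -0.001]
 [ 0.    -0.001 -1.   ]] 18.700000000000003
top cam [ 439.   12. 1052.]
plate 0.72 [338. 216.] [568. -16.  10.] [[602.0, 62.0], [615.0, -69.0], [515.0, -77.0], [502.0, 52.0]]
stop 0.61 [344. 165.] [692. -29.  30.] [[659.0, 104.0], [740.0, 104.0], [737.0, -158.0], [657.0, -155.0]]
loupe 0.69 [453. 169.] [ 693. -300.   15.] [[663.0, -223.0], [758.0, -329.0], [703.0, -375.0], [609.0, -269.0]]
loupe 0.57 [250. 172.] [673. 204.  15.] [[680.0, 230.0], [704.0, 208.0], [674.0, 177.0], [650.0, 199.0]]
brayer 0.75 [230. 218.] [558. 248.  15.] [[583.0, 313.0], [592.0, 197.0], [425.0, 179.0], [415.0, 292.0]]
squeeze_bottle 0.8 [452. 170.] [ 667. -274.  100.] [[644.0, -206.0], [731.0, -300.0], [681.0, -342.0], [596.0, -248.0]]
squeeze_bottle 0.21 [344. 165.] [675. -26. 100.] [[643.0, 100.0], [722.0, 101.0], [719.0, -149.0], [641.0, -146.0]]
wash_brush 0.59 [439. 234.] [ 530. -265.    7.] [[385.0, -238.0], [600.0, -254.0], [598.0, -315.0], [383.0, -297.0]]
side cam [ 299. 1096.  528.]
plate 0.86 [343. 223.] [549.  23.  10.] [[600.0, 74.0], [636.0, -70.0], [515.0, -79.0], [492.0, 63.0]]
stop 0.67 [293. 208.] [684.  16.  30.] [[726.0, 152.0], [735.0, -233.0], [637.0, -110.0], [650.0, 221.0]]
loupe 0.84 [264. 243.] [691. 193.  15.] [[719.0, 151.0], [684.0, 139.0], [645.0, 238.0], [678.0, 249.0]]
brayer 0.92 [326. 266.] [530. 251.  15.] [[630.0, 180.0], [447.0, 98.0], [415.0, 256.0], [575.0, 324.0]]
wash_brush 0.98 [377. 184.] [ 519. -286.    7.] [[597.0, -252.0], [612.0, -342.0], [386.0, -303.0], [383.0, -220.0]]
wash_brush 0.41 [291. 207.] [709. -35.   7.] [[751.0, 103.0], [747.0, -290.0], [645.0, -153.0], [669.0, 182.0]]
```

View pics/t0.png

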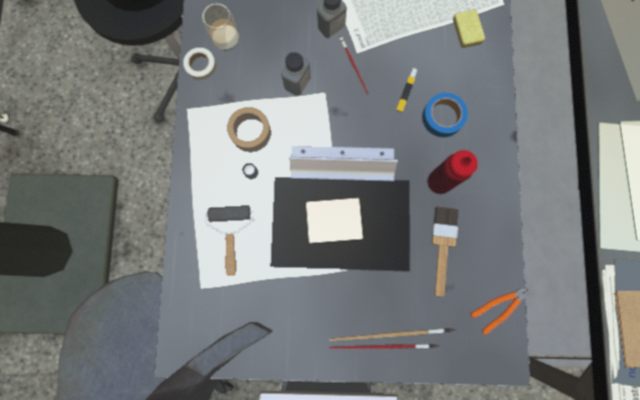

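View pics/s0.png

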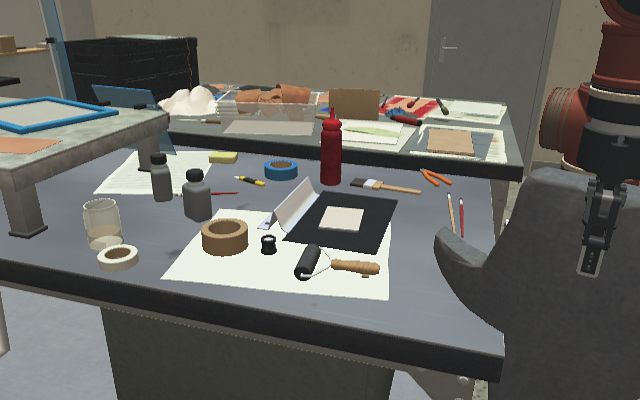

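The top view shows the mat (cols 273–410, rows 178–270), the plate at about (334,220) and the stop along rows 147–180. The bottle, brayer, loupe and brush sit clear of the push lane. Next I measure the mat corners for the toe line and the stop's yaw.

Run:
```python
from h import *
T=snap('top')
g=T['img'].max(2); m=np.zeros_like(g); m[170:280,262:420]=(g[170:280,262:420]<45)
m=cv2.morphologyEx(m,cv2.MORPH_CLOSE,np.ones((3,3)))
n,l,s,_=cv2.connectedComponentsWithStats(m); k=1+s[1:,4].argmax()
h=cv2.convexHull(np.argwhere(l==k)[:,::-1].astype(np.float32))
a=cv2.approxPolyDP(h,6,True)[:,0]; print(a, [ray(T,p,2)[:2].round(1).tolist() for p in a])
r=cv2.minAreaRect(h); print([ray(T,p,2)[:2].round(1).tolist() for p in cv2.boxPoints(r)])
w=np.zeros_like(g); w[190:250,295:375]=g[190:250,295:375]>120
n,l,s,_=cv2.connectedComponentsWithStats(w); k=1+s[1:,4].argmax()
P=np.array([ray(T,p,10)[:2] for p in np.argwhere(l==k)[:,::-1]])
q=cv2.minAreaRect(P.astype(np.float32)); print('plate',q,cv2.boxPoints(q).round(1).tolist(), P.mean(0))
```

```text
Traceback (most recent call last):
ValueError: attempt to get argmax of an empty sequence
```

Run:
```python
from h import *
T=snap('top')
g=T['img'].max(2).astype(int); print(g[200,262:300:3],g[170:190,300],g[260:275,300],g[200,400:415])
m=np.zeros(g.shape,np.uint8); m[170:280,262:420]=(g[170:280,262:420]<55)
n,l,s,_=cv2.connectedComponentsWithStats(m)
k=1+s[1:,4].argmax()
h=cv2.convexHull(np.argwhere(l==k)[:,::-1].astype(np.float32))
a=cv2.approxPolyDP(h,6,True)[:,0]; print(a.tolist(), [ray(T,p,2)[:2].round(1).tolist() for p in a])
w=np.zeros(g.shape,np.uint8); w[190:250,295:375]=g[190:250,295:375]>120
n,l,s,_=cv2.connectedComponentsWithStats(w); k=1+s[1:,4].argmax()
P=np.array([ray(T,p,10)[:2] for p in np.argwhere(l==k)[:,::-1]])
q=cv2.minAreaRect(P.astype(np.float32)); print('plate',q,cv2.boxPoints(q).round(1).tolist(), P.mean(0))
```

```text
[231 231 231 232 130  75  74  74  74  74  73  72  72] [185 197 207 219 222 224 223 199 135  83  73  74  74  75  74  73  73  73
  74  74] [ 65  65  65  67  62  63  84 150 215 231 230 231 230 232 230] [ 52  53  52  52  50  53  52  51  61  83 107 112 114 112 113]
[[361.0, 267.0], [391.0, 183.0], [407.0, 182.0], [407.0, 269.0]] [[446.0, -75.0], [655.7, -148.5], [659.0, -188.6], [443.7, -186.6]]
plate ((558.908447265625, -7.028282165527344), (104.04452514648438, 133.83380126953125), 5.603253364562988) [[500.6000061035156, 54.5], [513.7000122070312, -78.69999694824219], [617.2000122070312, -68.5], [604.0999755859375, 64.5999984741211]] [558.54113486  -7.00713382]
```

Run:
```python
from h import *
T=snap('top')
g=T['img'].max(2).astype(int)
m=np.zeros(g.shape,np.uint8); m[170:280,262:420]=(g[170:280,262:420]<88)
m=cv2.morphologyEx(m,cv2.MORPH_OPEN,np.ones((5,5)))
P=np.array([ray(T,p,2)[:2] for p in np.argwhere(m)[:,::-1]],np.float32)
q=cv2.minAreaRect(P); print(q,cv2.boxPoints(q).round(1).tolist())
# steel/mat edge fit at sub-pixel
L=[]
for c in range(300,390,5):
    col=g[168:192,c]; d=np.diff(col); i=d.argmin(); L.append(ray(T,(c,168+i+.5),2)[:2])
L=np.array(L); print(L.round(0)[::4].tolist(), np.polyfit(L[:,1],L[:,0],1))
```

```text
((552.80029296875, -24.814163208007812), (335.9209899902344, 225.30091857910156), 89.57341766357422) [[438.8999938964844, -191.89999389648438], [664.2000122070312, -193.60000610351562], [666.7000122070312, 142.3000030517578], [441.3999938964844, 144.0]]
[[665.0, 80.0], [664.0, 30.0], [665.0, -21.0], [663.0, -71.0], [664.0, -121.0]] [9.37900125e-03 6.64080470e+02]
```

```bash
python3 -m crank '0 0 0 0 0 -7 0.0854; 0 0 0 0 0 -7 0.0854; -0.0245 -0.037 0 0 0 0 0.0854; -0.0245 -0.037 0 0 0 0 0.0854; -0.0245 -0.037 0 0 0 0 0.0854'
python3 -m crank '-0.0245 -0.037 0 0 0 0 0.0854; -0.0245 -0.037 0 0 0 0 0.0854; -0.0245 -0.037 0 0 0 0 0.0854; -0.0245 -0.037 0 0 0 0 0.0854; -0.0245 -0.037 0 0 0 0 0.0854'
python3 -m crank '-0.0245 -0.037 0 0 0 0 0.0854; -0.0245 -0.037 0 0 0 0 0.0854; -0.0245 -0.037 0 0 0 0 0.0854; -0.0245 -0.037 0 0 0 0 0.0854; -0.0245 -0.037 0 0 0 0 0.0854'; python3 -c "from h import *;st()"
```

```text
time: 1.35
eef_pos: [200.7, 397.3, 231.2]
tcp_rot: [-0.001, 1.0, 0.0, 0.0]
ft_force: [1.3, 0.8, -0.3]
width: 0.999
time: 1.85
eef_pos: [323.6, 212.0, 231.6]
tcp_rot: [-0.0, 1.0, 0.0, 0.0]
ft_force: [0.3, 0.4, -0.1]
width: 0.998
time: 2.35
eef_pos: [446.3, 26.8, 231.5]
tcp_rot: [-0.0, 1.0, 0.0, 0.0]
ft_force: [1.1, 0.6, 0.0]
width: 1.003
2.35 [446.3  26.8 231.5] [-0.  1.  0.  0.] [1.1 0.6 0. ] 1.003464462004083
```

```bash
python3 -m crank '-0.022 -0.037 0.04 0 0 0 0.0854; 0 0 0.04 0 0 0 0.0854; 0 0 0.04 0 0 0 0.0854; 0 0 0.04 0 0 0 0.0854; 0 0 0.04 0 0 0 0.0854'
python3 -m crank '0 0 0.005 0 0 0 0.0854; 0 0 0.005 0 0 0 0.0854; 0 0 0.005 0 0 0 0.0854; 0 0 0.003 0 0 0 0.0854; 0 0 0 0 0 0 0.0854'
python3 - <<'E'
from h import *
s=st(); S=snap('side')
print(proj(S,[470,45,2]),proj(S,s['eef_pos']))
cv2.imwrite('pics/s1.png',cv2.resize(S['img'][150:290,250:450][...,::-1],(800,560),interpolation=cv2.INTER_CUBIC))
E
```

```text
time: 2.85
eef_pos: [464.4, -3.0, 36.0]
tcp_rot: [-0.0, 1.0, -0.0, 0.0]
ft_force: [0.1, -0.0, -0.7]
width: 1.004
time: 3.35
eef_pos: [465.0, -2.9, 20.0]
tcp_rot: [-0.0, 1.0, -0.0, 0.001]
ft_force: [-0.5, 0.5, -0.1]
width: 1.002
3.35 [465.   -2.9  20. ] [-0.     1.    -0.     0.001] [-0.5  0.5 -0.1] 1.001863906372049
[372.01290279 233.68461598] [377.98714324 219.40624387]
```

View pics/s1.png

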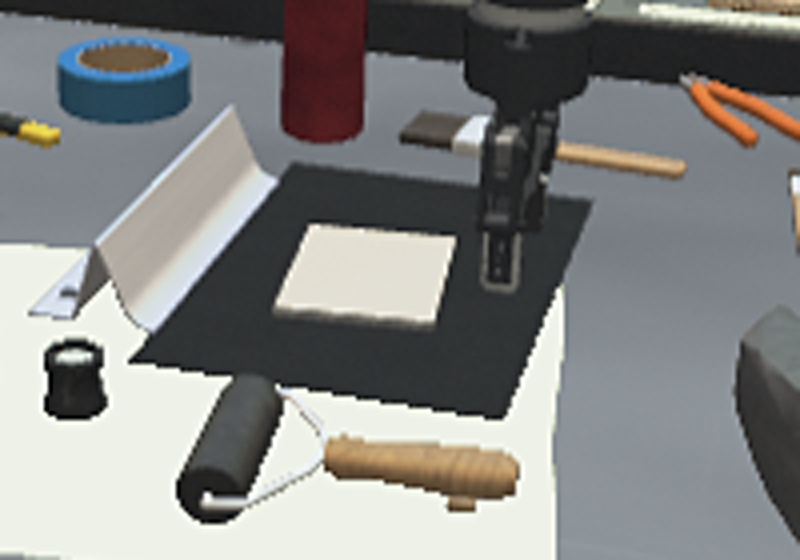

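Side view: the near fingertip is at crop (500,290), clear of the plate, with the mat below it. Feeling for the mat.

```bash
python3 -c "
from h import *
S=snap('side'); print([ (z,proj(S,[465,50,z]).round(1).tolist()) for z in (2,10,20,30)])"
python3 -m crank '0 0 0.003 0 0 0 0.0854; 0 0 0.003 0 0 0 0.0854; 0 0 0.003 0 0 0 0.0854; 0 0 0 0 0 0 0.0854; 0 0 0 0 0 0 0.0854'
python3 -m crank '0 0 0.002 0 0 0 0.0854; 0 0 0.002 0 0 0 0.0854; 0 0 0.002 0 0 0 0.0854; 0 0 0 0 0 0 0.0854; 0 0 0 0 0 0 0.0854'
```

```text
[(2, [373.7, 234.9]), (10, [373.8, 231.9]), (20, [374.1, 228.2]), (30, [374.3, 224.4])]
time: 3.95
eef_pos: [464.1, -2.8, 10.1]
tcp_rot: [-0.0, 1.0, 0.0, -0.0]
ft_force: [0.2, 0.1, 1.1]
width: 1.002
time: 4.45
eef_pos: [464.1, -2.8, 4.2]
tcp_rot: [-0.0, 1.0, 0.0, -0.0]
ft_force: [0.6, -0.0, -0.0]
width: 1.003
```

```bash
python3 -m crank '0 0 0.003 0 0 0 0.0854; 0 0 0.003 0 0 0 0.0854; 0 0 0.002 0 0 0 0.0854; 0 0 0.002 0 0 0 0.0854; 0 0 0.002 0 0 0 0.0854'
python3 -m crank '0 0 0.001 0 0 0 0.0854; 0 0 0.001 0 0 0 0.0854; 0 0 0.001 0 0 0 0.0854; 0 0 0 0 0 0 0.0854; 0 0 0 0 0 0 0.0854'
```

```text
time: 4.95
eef_pos: [464.2, -2.8, -7.9]
tcp_rot: [-0.0, 1.0, 0.0, -0.0]
ft_force: [-0.3, -0.0, 0.3]
width: 0.996
time: 5.45
eef_pos: [464.2, -2.8, -10.7]
tcp_rot: [-0.0, 1.0, 0.0, -0.0]
ft_force: [0.8, 0.0, -0.0]
width: 0.999
```

```bash
python3 -m crank '-0.01 0 -0.002 0 0 0 0.0854; -0.01 0 0 0 0 0 0.0854; -0.008 0 0 0 0 0 0.0854; -0.008 0 0 0 0 0 0.0854; -0.008 0 0 0 0 0 0.0854'
python3 -m crank '-0.008 0 0 0 0 0 0.0854; -0.008 0 0 0 0 0 0.0854; -0.008 0 0 0 0 0 0.0854; -0.008 0 0 0 0 0 0.0854; -0.008 0 0 0 0 0 0.0854'
python3 - <<'E'
from h import *
st(); T=snap('top'); S=snap('side')
b=np.hstack([T['img'][130:280,260:420],S['img'][150:300,250:410]])
cv2.imwrite('pics/b2.png',cv2.resize(b[...,::-1],(800,375),interpolation=cv2.INTER_CUBIC))
E
```

```text
time: 5.95
eef_pos: [508.6, -2.7, -8.9]
tcp_rot: [-0.0, 1.0, 0.0, -0.0]
ft_force: [-2.4, -0.5, 1.3]
width: 1.0
time: 6.45
eef_pos: [549.0, -2.8, -8.7]
tcp_rot: [-0.0, 1.0, -0.0, 0.0]
ft_force: [-1.5, 0.3, -0.4]
width: 1.004
6.45 [549.   -2.8  -8.7] [-0.  1. -0.  0.] [-1.5  0.3 -0.4] 1.0039811001514223
```

View pics/b2.png

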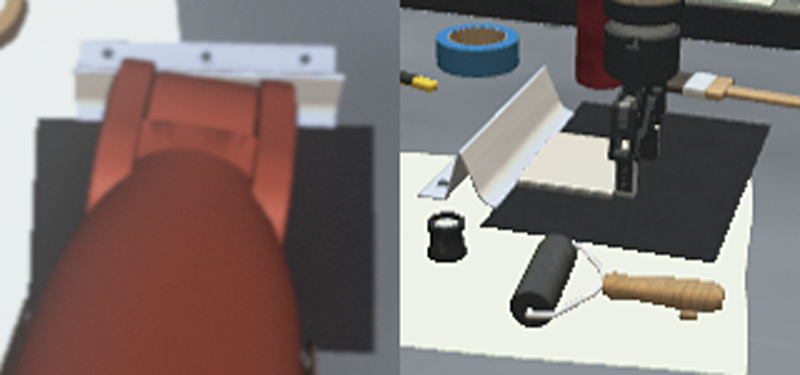

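The plate is square to the stop with its far edge at the toe (side inset, around (515,180)). I'll continue pushing.

```bash
python3 -m crank '-0.008 0 0.001 0 0 0 0.0854; -0.008 0 0 0 0 0 0.0854; -0.008 0 0 0 0 0 0.0854; -0.008 0 0 0 0 0 0.0854; -0.008 0 0 0 0 0 0.0854'
python3 -m crank '-0.008 0 0 0 0 0 0.0854; -0.008 0 0 0 0 0 0.0854; -0.008 0 0 0 0 0 0.0854; -0.008 0 0 0 0 0 0.0854; -0.008 0 0 0 0 0 0.0854'
python3 - <<'E'
from h import *
st(); S=snap('side')
cv2.imwrite('pics/s3.png',cv2.resize(S['img'][150:270,250:410][...,::-1],(640,480),interpolation=cv2.INTER_CUBIC))
E
```

```text
time: 7.05
eef_pos: [588.7, -2.7, -9.9]
tcp_rot: [-0.0, 1.0, 0.0, -0.0]
ft_force: [-2.4, 0.2, -1.3]
width: 1.0
time: 7.55
eef_pos: [629.0, -2.7, -9.7]
tcp_rot: [-0.0, 1.0, 0.0, 0.0]
ft_force: [-1.4, 0.8, -1.6]
width: 1.001
7.55 [629.   -2.7  -9.7] [-0.  1.  0.  0.] [-1.4  0.8 -1.6] 1.001043172648517
```

View pics/s3.png

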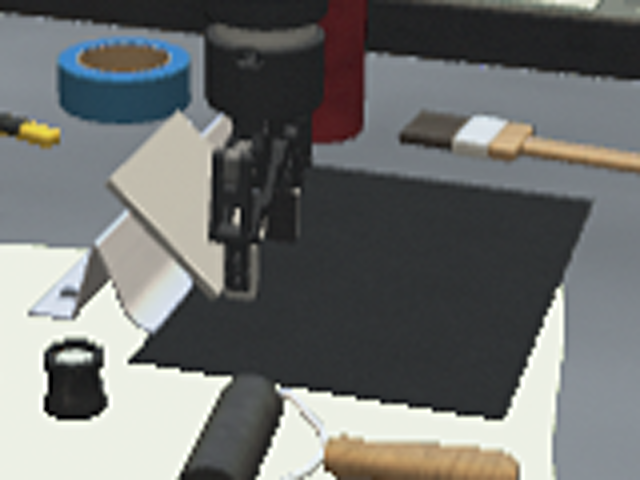

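It rides up well: upper edge at crop (110–180,110–185), lower edge near (220,295). Now the last 15 mm, slowly.

```bash
python3 -m crank '-0.004 0 0 0 0 0 0.0854; -0.004 0 0 0 0 0 0.0854; -0.004 0 0 0 0 0 0.0854; -0.003 0 0 0 0 0 0.0854; 0 0 0 0 0 0 0.0854'
python3 -m crank '0 0 0 0 0 0 0.0854; 0.005 0 0 0 0 0 0.0854; 0.015 0 0 0 0 0 0.0854; 0.03 0 0 0 0 0 0.0854; 0.03 0 -0.02 0 0 0 0.0854'
python3 - <<'E'
from h import *
st(); S=snap('side')
cv2.imwrite('pics/s4.png',cv2.resize(S['img'][150:270,250:410][...,::-1],(640,480),interpolation=cv2.INTER_CUBIC))
for p in([663,58,2],[720,58,86],[663,-72,2],[720,-72,86],[663-6,58,7]): print(p,((proj(S,p)-[250,150])*4).round())
E
```

```text
time: 8.1
eef_pos: [643.8, -2.7, -9.7]
tcp_rot: [-0.0, 1.0, -0.0, 0.0]
ft_force: [0.2, -0.1, -0.5]
width: 0.999
time: 8.6
eef_pos: [560.4, -2.6, 8.6]
tcp_rot: [-0.0, 1.0, 0.0, -0.002]
ft_force: [-1.4, 0.3, 0.7]
width: 0.998
8.6 [560.4  -2.6   8.6] [-0.     1.     0.    -0.002] [-1.4  0.3  0.7] 0.9982029703824812
[663, 58, 2] [182. 300.]
[720, 58, 86] [ 95. 166.]
[663, -72, 2] [244. 223.]
[720, -72, 86] [165.  99.]
[657, 58, 7] [191. 295.]
```

View pics/s4.png

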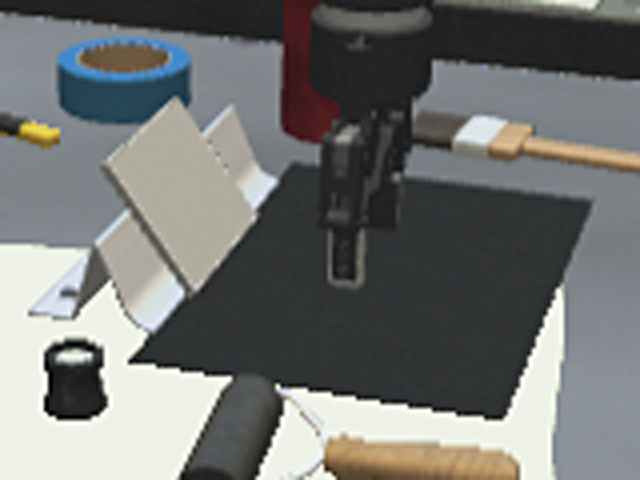

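The plate leans by itself (lower edge at crop (190,295), upper at (105–175,98–165)), as predicted. Up, over, and down behind it.

```bash
python3 -m crank '0 0 -0.035 0 0 0 0.0854; 0 0 -0.04 0 0 0 0.0854; 0 0 -0.04 0 0 0 0.0854; 0 0 -0.025 0 0 0 0.0854; -0.02 0 0 0 0 0 0.0854'
python3 -m crank '-0.035 0 0 0 0 0 0.0854; -0.04 0 0 0 0 0 0.0854; -0.04 0 0 0 0 0 0.0854; -0.04 0 0 0 0 0 0.0854; -0.02 0 0 0 0 0 0.0854'
python3 -m crank '0 0 0 0 0 0 0.0854; 0 0 0 0 0 0 0.0854; 0 0 0 0 0 0 0.0854; 0 0 0 0 0 0 0.0854; 0 0 0 0 0 0 0.0854'
```

```text
time: 9.15
eef_pos: [584.0, -2.9, 154.9]
tcp_rot: [-0.0, 1.0, -0.0, 0.003]
ft_force: [0.5, -0.2, 0.2]
width: 1.002
time: 9.65
eef_pos: [760.4, -2.7, 149.8]
tcp_rot: [-0.0, 1.0, -0.0, 0.001]
ft_force: [0.1, 0.1, -0.6]
width: 0.999
time: 10.15
eef_pos: [757.8, -2.7, 151.0]
tcp_rot: [-0.0, 1.0, -0.0, 0.0]
ft_force: [1.1, 0.6, -0.7]
width: 0.998
```

```bash
python3 -m crank '0 0 0.025 0 0 0 0.0854; 0 0 0.025 0 0 0 0.0854; 0 0 0.025 0 0 0 0.0854; 0 0 0.02 0 0 0 0.0854; 0 0 0 0 0 0 0.0854'
python3 - <<'E'
from h import *
st(); S=snap('side')
cv2.imwrite('pics/s5.png',cv2.resize(S['img'][130:250,230:390][...,::-1],(640,480),interpolation=cv2.INTER_CUBIC))
E
```

```text
time: 10.65
eef_pos: [755.7, -2.5, 52.2]
tcp_rot: [-0.0, 1.0, 0.0, -0.003]
ft_force: [-0.8, 0.1, -0.6]
width: 1.003
10.65 [755.7  -2.5  52.2] [-0.     1.     0.    -0.003] [-0.8  0.1 -0.6] 1.0028736923783164
```

View pics/s5.png

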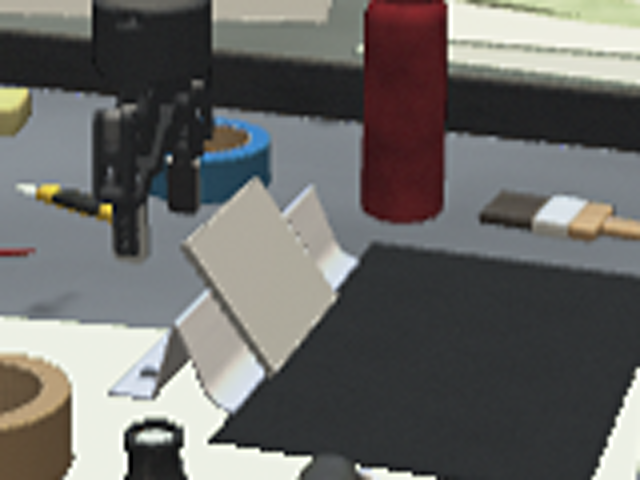

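Tips (crop (130,255)) hang behind the upper edge, above the steel. Pulling back slowly.

```bash
python3 -m crank '0.006 0 0 0 0 0 0.0854; 0.006 0 0 0 0 0 0.0854; 0.006 0 0 0 0 0 0.0854; 0.006 0 0 0 0 0 0.0854; 0.006 0 0 0 0 0 0.0854'
python3 -m crank '0.006 0 0 0 0 0 0.0854; 0.006 0 0 0 0 0 0.0854; 0.006 0 0 0 0 0 0.0854; 0.006 0 0 0 0 0 0.0854; 0.006 0 0 0 0 0 0.0854'
python3 - <<'E'
from h import *
st(); S=snap('side')
cv2.imwrite('pics/s6.png',cv2.resize(S['img'][130:250,230:390][...,::-1],(640,480),interpolation=cv2.INTER_CUBIC))
E
```

```text
time: 11.2
eef_pos: [728.0, -2.7, 55.9]
tcp_rot: [-0.0, 1.0, -0.0, 0.001]
ft_force: [1.7, -0.3, 0.8]
width: 1.001
time: 11.7
eef_pos: [697.6, -2.7, 55.1]
tcp_rot: [-0.0, 1.0, 0.0, -0.0]
ft_force: [0.7, -0.5, 0.3]
width: 0.998
11.7 [697.6  -2.7  55.1] [-0.  1.  0. -0.] [ 0.7 -0.5  0.3] 0.9979891993255273
```

View pics/s6.png

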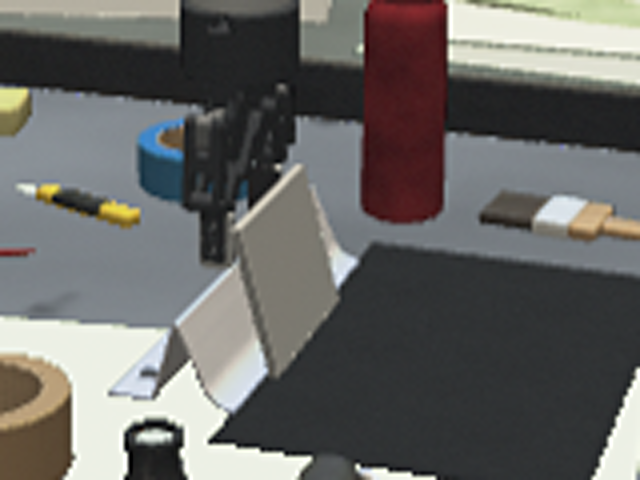

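The plate is near upright (top edge at (235–300,165–235)) and its lower edge hasn't slid. I'll continue over vertical.

```bash
python3 -m crank '0.005 0 0 0 0 0 0.0854; 0.005 0 0 0 0 0 0.0854; 0.005 0 0 0 0 0 0.0854; 0.005 0 0 0 0 0 0.0854; 0.005 0 0 0 0 0 0.0854'
python3 -m crank '0.005 0 0 0 0 0 0.0854; 0.005 0 0 0 0 0 0.0854; 0.005 0 0 0 0 0 0.0854; 0 0 0 0 0 0 0.0854; 0 0 0 0 0 0 0.0854'
python3 - <<'E'
from h import *
st(); S=snap('side')
cv2.imwrite('pics/s7.png',cv2.resize(S['img'][130:250,230:390][...,::-1],(640,480),interpolation=cv2.INTER_CUBIC))
E
```

```text
time: 12.25
eef_pos: [672.7, -2.7, 55.2]
tcp_rot: [-0.0, 1.0, -0.0, -0.0]
ft_force: [-0.3, 0.5, 0.1]
width: 0.996
time: 12.75
eef_pos: [658.3, -2.8, 55.4]
tcp_rot: [-0.0, 1.0, -0.0, 0.0]
ft_force: [-0.3, -0.8, 0.2]
width: 0.998
12.75 [658.3  -2.8  55.4] [-0.  1. -0.  0.] [-0.3 -0.8  0.2] 0.9980795462982461
```

View pics/s7.png

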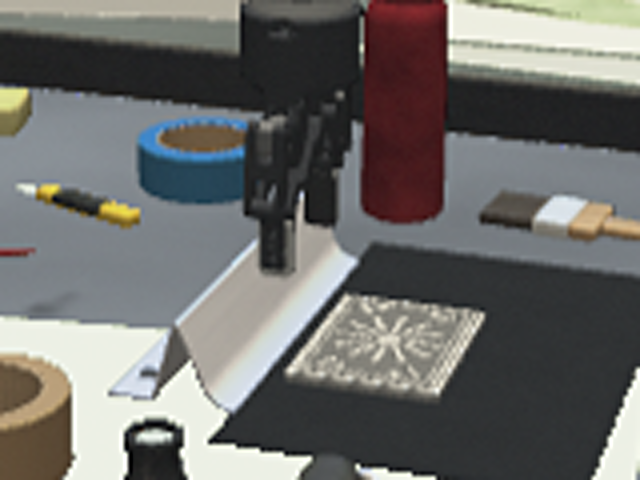

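The plate lies flat with the rosette up (crop (390,345)). I'll retreat straight up, then verify.

```bash
python3 -m crank '0 0 -0.03 0 0 0 0.0854; 0 0 -0.04 0 0 0 0.0854; 0 0 -0.04 0 0 0 0.0854; 0 0 0 0 0 0 0.0854; 0 0 0 0 0 0 0.0854'
python3 - <<'E'
from h import *
st(); S=snap('side')
for t,z in(('plate',10),('loupe',15),('brayer',15),('wash_brush',7)):
    r=finder.regions_of('side',t)
    if not r: print(t,'missed'); continue
    r=r[0]
    P=np.array([ray(S,p,z)[:2] for p in np.argwhere(r['pixels'])[:,::-1]],np.float32)
    print(t,round(r['p'],2),np.round(r['uv']),ray(S,r['uv'],z).round(0),cv2.minAreaRect(P) if t=='plate' else '')
E
```

```text
time: 13.3
eef_pos: [659.1, -2.8, 166.3]
tcp_rot: [-0.0, 1.0, -0.0, 0.001]
ft_force: [-0.7, -0.3, 0.0]
width: 1.0
13.3 [659.1  -2.8 166.3] [-0.     1.    -0.     0.001] [-0.7 -0.3  0. ] 0.9995484823922818
plate 0.82 [328. 216.] [597.  -3.  10.] ((599.18115234375, -5.813758850097656), (102.2214126586914, 144.9042205810547), 0.24092712998390198)
loupe 0.84 [268. 245.] [679. 200.  15.] 
brayer 0.73 [316. 264.] [551. 247.  15.] 
wash_brush 0.78 [373. 186.] [ 526. -266.    7.]
```

```bash
python3 -c "
from h import *
print(job.finish_job())"
```

```text
the job is handed in; nothing more can be done
None
```

The plate now lies flat on the mat with its etched face up, and I handed the job in at about 13 s. `finish_job` reports no verdict, so success is judged only from my own checks.

- **What I did:** I pushed the plate with the open fingertips, low on its near long side. It squared up to the stop, rode up and leaned there by itself once I let go. I then reached over behind its upper edge and drew it back towards the robot. It tipped past vertical and fell flat, and I lifted the tool clear to 166 mm.
- **Final position:** The side camera put the plate's centre at about x 599, y −6 mm. That is roughly 64 mm in front of the toe line and 19 mm from the stop's middle, and the plate is square to the stop within about 0.3°.
- **Forces:** The measured force at the wrist never read above about 3 N.
- **Disagreements:** The finder's centres for the loupe, brayer and brush moved by up to about 20 mm between the first and last pictures. The plate's length also measured 145 mm instead of 130 mm. I put both down to loose outlines from the network. The arm stayed clear of those things, and in the pictures the ones still in view had not moved. I did not re-measure the squeeze bottle, which also looked unmoved.

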